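# Shut the red gas valve under the sliding cover

### The job

The soldering is finished: slide the blue cover of the grey valve box along its runners, all the way to the closed end of the box, so that both valve handles lie open to view, then push the red handle fully round to its stop, square across its pipe, to shut the gas. Only push with the fingers: do not lift or tip the cover off its runners. Leave the black handle as it is, do not disturb the things standing around the box, and leave the cover open.

Things in the scene. Friction and masses are not known exactly. Their poses are not given: they have to be found in the camera images.
- valve_box: fixed grey box, 390 mm long (y), 140 mm wide (x; 153 over the steel runners), origin at the centre of its underside, turned up to 0.25 rad. Walls and deck are 66 mm high, runners along both long sides 79 mm. Open well, 130 mm wide, 60 deep, from y = +5 to +190 mm; closed deck from y = +5 to a 79 mm high stop strip at y = -195 mm. No strip above the wall at the +y end.
- cover: loose blue cap, 140 mm wide (x), 190 long (y), 24 high, 0.35 kg, origin at the centre of its underside, which rests on the walls 66 mm above the box's underside, between the runners (1.5 mm play a side). Axes as the box. Starts over the well at box y +82 to +98 mm; slides with 1 to 3 N to the box's -y until it meets the stop strip (origin at box y = -100 mm).
- red_handle (a joint): red valve handle. Joint value 0 = open: the handle points from its pivot along the box's -x, in line with its pipe. The value grows as the handle swings level (clockwise from above) towards the box's +y, to 1.571 = shut, hard against its stop, square across the pipe. It takes about 0.15 N m (about 4 N on the grip) to turn and stays where it is left; starts at 0 to 0.35.
- black_handle (a joint): black valve handle, made like the red one: 0 = open, 1.571 = shut, growing clockwise from above; starts at 0 to 0.35 and must stay there.
- red_pivot (a point): point on the vertical pivot axis of the red handle, 52 mm above the box's underside; axes as the box. The two valves stand in the well at box x = +15 mm, y = +60 and +135 mm; which is which varies. Their copper pipes run along the box's x; pipes and valve bodies top out 37 mm above the box's underside (pivot stem 46 mm).
- red_grip (a point): on the centre line of the red handle's round sleeve, 35 mm from the pivot, 52 mm above the box's underside. Sleeve 18 mm thick (43 to 61 mm above the underside), reaching 13 to 48 mm from the pivot. The point's -x points along the handle away from the pivot; its +y is the way the grip moves when pushed shut.
- black_grip (a point): the same point on the black handle's sleeve; same sizes as the red one.
- brass_can: mottled brass can, 36 mm across, 64 mm tall; stands loose beside the box, origin at the centre of its underside. Not to be disturbed.
- wood_spool: brown wooden spool, 38 mm across, 60 mm tall; stands loose beside the box, origin at the centre of its underside. Not to be disturbed.
- findings_tin: low round tin with rings in it, 66 mm across, 37 mm tall; stands loose beside the box, origin at the centre of its underside. Not to be disturbed.
- pumice: small grey-brown stone, about 30 mm; stands loose beside the box, origin at the centre of its underside. Not to be disturbed.
- ring_clamp: wooden ring clamp lying down, 121 mm long, 24 mm thick; stands loose beside the box, origin at the centre of its underside. Not to be disturbed.

How it is judged (in metres and radians):
On the way, in this order (a step that is already met when the one before it is completed fails the run):
1. the cover lies slid along to the closed end, the well open (y of cover in the frame of valve_box below -0.08 m and z of cover in the frame of valve_box between 0.062 and 0.071 m and angle between cover's own z axis and vertical below 0.06 rad), for 0.2 s.
2. the red handle is pushed shut (value of joint red_handle above 1.43 rad and y of cover in the frame of valve_box below -0.08 m), for 0.2 s.
At the end, for the whole second after the job is handed in: the cover lies flat on its runners at the closed end (its origin within 20 mm of where the stop strip halts it), the red handle is within 0.14 rad of its shut stop and at rest, and the black handle's grip is within 6 mm of where it was (all of step 2 and z of cover in the frame of valve_box between 0.062 and 0.071 m and angle between cover's own z axis and vertical below 0.06 rad and linear speed of cover below 0.02 m/s and velocity of joint red_handle below 0.05 rad/s and distance of black_grip from where it was at the start of the episode below 0.006 m); the robot touches nothing.
It fails at once if the cover is lifted more than 10 mm off its runners (z of cover in the frame of valve_box above 0.076 m).
It fails at once if the cover is tipped by more than 0.12 rad (angle between cover's own z axis and vertical above 0.12 rad).
It fails at once if the black handle's grip is moved by more than 8 mm (distance of black_grip from where it was at the start of the episode above 0.008 m).
It fails at once if a thing standing beside the box is moved by more than 20 mm (distance of any of brass_can, wood_spool, findings_tin, pumice, ring_clamp from where it was at the start of the episode above 0.02 m).
It also fails if it takes over 48 s, if anything falls off the work surface, if the arm or the gripper's body presses on something with over 40 N, if the wrist force passes 120 N, or if a joint passes its speed limit or range.

### The arm

A 6-joint arm with a two-finger parallel gripper is mounted at the origin on a cart in front of the work surface, level with it; the furniture and walls round the work are solid. World frame = base frame: x ahead of the robot, y to its left, z up, the work surface at z = 0. Lengths are in m, angles in degrees, forces in N, time in s.
With the tool pointing down it reaches from about 0.275 to 0.975 m from the base axis. Payload 8.4 kg.
Tool frame: the origin (TCP) lies midway between the tips of the shut fingers; the grasp point (between the pads) lies 19 mm behind it (hold_point_z is the distance from the TCP to the grasp point, in m); z points along the fingers, y is the direction in which the jaws open and shut (so a half turn about z gives the same grasp; the last joint's range is limited). The gripper opens to 92 mm and grips with 3 to 60 N. Pads are 20 mm wide; open, the fingers measure 128 mm over their backs; the gripper's body (75 mm by 189 mm) begins 69 mm behind the grasp point.
Start: joints at [-68.262, 20.225, 93.587, -0, 66.188, -0.138], TCP at [0.233, -0.58, 0.215] pointing down, gripper open.
Joint ranges: [-150.9, 150.9], [-52.94, 120.26], [3.33, 152.33], [-74.26, 254.26], [0, 154.13], [-172.89, 172.89]. Speed limits (degrees/s): [127.2, 127.2, 159.86, 180, 180, 180].

### API

Orientations are given as a 3x3 rotation matrix whose columns are the frame's x, y, z axes.
In Python, from plant import * gives the robot as it stands. The module is installed in compiled form; this text tells all that it offers.
- The arm moves only by the tool apply_moves, never from a script. Its argument "steps" is a list of rows, each a list of 2 entries, a list of its own where there are three numbers: the shift along the tool's x, y, z in m, then the turn, a rotation vector about the tool's x, y, z in rad. In form: [[[tx, ty, tz], [rx, ry, rz]], ...]. A call has exactly 5 rows; each row is the pose to reach, as a shift and turn from the pose commanded when the call began, along the tool's axes at that moment; what a row does not reach only later rows make up. A row lasts 1/10 s, in which the tool goes at most 50 mm and 8.59 degrees, less where a joint would pass 70% of its speed; a pose out of reach is approached as far as the arm can. A call with a gripper value outside its range is refused whole. "jaw" is the opening, from 0 (shut) to 1 (fully open), set as the call begins (left out, the last holds). The fingers move at their own pace and stop on an object; "force" is the grip in N (left out, the last holds). Time passes only in rows, so rows that repeat a pose let the fingers close, or fill a call up. It gives the time, the measured TCP pose, the force and the opening at its end, in the units of the state.
- state(): the state, without advancing time (a new reading comes with each control period).
- grab_frame(name): name is "side" or "top"; returns a dict with "frame" (384x512x3 uint8, red, green, blue), "K" (3x3 intrinsics, pixels), "T" (4x4, takes a point from camera to world coordinates). Camera axes: x right, y up, looking along -z (the intrinsics and any distortion apply to the point x, -y, -z); pixel columns grow to the right and rows downward; lengths in m; the calibration is good to about 2 mm. A picture is of the moment at which its call begins. There is no depth.
- hand_in(): hands the job in, once; it reports no verdict.
The state is a dict: "clock": time; "joint_pos": joint angles; "dq": joint speeds; "effort": joint torques, N m; "eef_pos": TCP position; "orientation": TCP orientation; "force": force on the tool from outside, world axes, zero at the start; "torque": the same for the moment, N m; "finger_gap": finger opening in m.
Only numpy, scipy, OpenCV 4.12 (cv2) and the standard library are available. Lean on these libraries where they do the work, as an engineer would, in place of code of your own. Each camera call takes 0.05 s, during which the arm holds its last target.

## Working session

There is one attempt and no reset: what is moved stays moved. The work goes in short steps, Python scripts to look and compute and a tool call to move; the robot and the scene stay as the last step left them, time stands still between calls to the robot, and variables do not carry over. Pictures are saved under pics/ and viewed, and the job is handed in when it is done.

Besides the shell and the picture viewer there is one more tool, called after "Request:" as name(argument=value, ...) on one line, values as JSON. apply_moves: Moves the arm, as the interface text tells. Its arguments: {"type":"object","properties":{"steps":{"type":"array"},"jaw":{"type":"number"},"force":{"type":"number"}},"required":["steps"]}

```bash
mkdir -p pics; cat > h.py <<'E'
from plant import *
import numpy as np, cv2
E
python3 - <<'E'
from h import *
s=state(); print(s)
for n in("side","top"):
    f=grab_frame(n); print(n,f["K"],f["T"],f.keys())
    cv2.imwrite(f"pics/{n}0.png",f["frame"][:,:,::-1]); np.savez(f"{n}0.npz",**f)
E
```

```text
{'clock': 0.0, 'joint_pos': array([-6.82647951e+01,  2.02618121e+01,  9.36299162e+01, -1.84608809e-03,
        6.61872066e+01, -1.39092752e-01]), 'dq': array([-0.03554862,  0.07338907, -0.04880125,  0.08898862, -0.0685655 ,
        0.00323161]), 'effort': array([ 1.96534586e-05, -5.93848622e+01, -3.34216833e+01,  6.96349866e-02,
        2.33255496e-02, -1.24267294e-04]), 'eef_pos': array([ 0.23264515, -0.57954549,  0.21386477]), 'orientation': array([[ 9.27998618e-01,  3.72583248e-01, -5.37558774e-04],
       [ 3.72583635e-01, -9.27997751e-01,  1.26881298e-03],
       [-2.61148716e-05, -1.37774229e-03, -9.99999051e-01]]), 'force': array([ 0.82830727,  0.55286023, -0.31138954]), 'torque': array([ 0.01815942, -0.0003672 ,  0.01357554]), 'finger_gap': 0.0917851642471604}
side [[388.94612064   0.         249.43414436]
 [  0.         388.94612064 194.57838174]
 [  0.           0.           1.        ]] [[-0.99961199 -0.01111839  0.02553907  0.60276762]
 [ 0.02783083 -0.43630929  0.89936625  0.73782418]
 [ 0.00114343  0.89972806  0.43644944  0.47601143]
 [ 0.          0.          0.          1.        ]] dict_keys(['frame', 'K', 'T'])
top [[499.74199463   0.         257.40041381]
 [  0.         499.74199463 194.83404311]
 [  0.           0.           1.        ]] [[-0.02605836  0.97981525 -0.19819947  0.38657187]
 [-0.99961071 -0.02751709 -0.00460869 -0.04004259]
 [-0.00996954  0.19800221  0.98015087  0.93094633]
 [ 0.          0.          0.          1.        ]] dict_keys(['frame', 'K', 'T'])
```

View pics/side0.png

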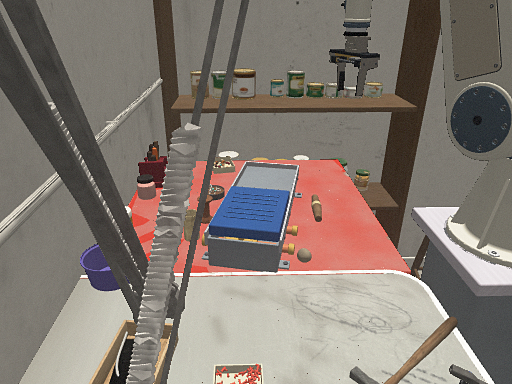

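View pics/top0.png

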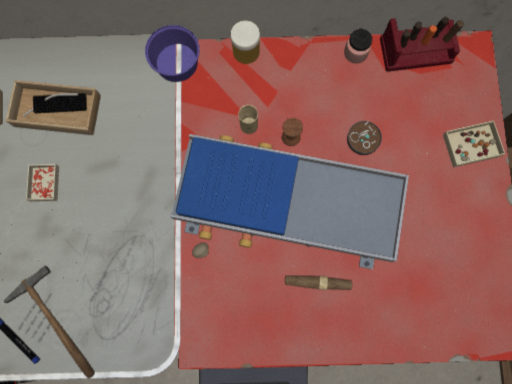

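The side view shows the box from its +y end, with the blue cover over the well at about (245,215). In the top view the cover is at about (240,185) and the deck at about (350,205). The can (248,118), spool (291,130) and tin (364,138) stand on the +x side. The stone (201,250) and clamp (318,283) are on the -x side. I'll enlarge both views to pick corners.

```bash
python3 - <<'E'
import cv2
a=cv2.imread("pics/top0.png")[125:275,165:415]; cv2.imwrite("pics/tz.png",cv2.resize(a,None,fx=3.2,fy=3.2,interpolation=cv2.INTER_CUBIC))
a=cv2.imread("pics/side0.png")[150:275,180:330]; cv2.imwrite("pics/sz.png",cv2.resize(a,None,fx=4.8,fy=4.8,interpolation=cv2.INTER_CUBIC))
E
```

```text
(no output)
```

View pics/tz.png

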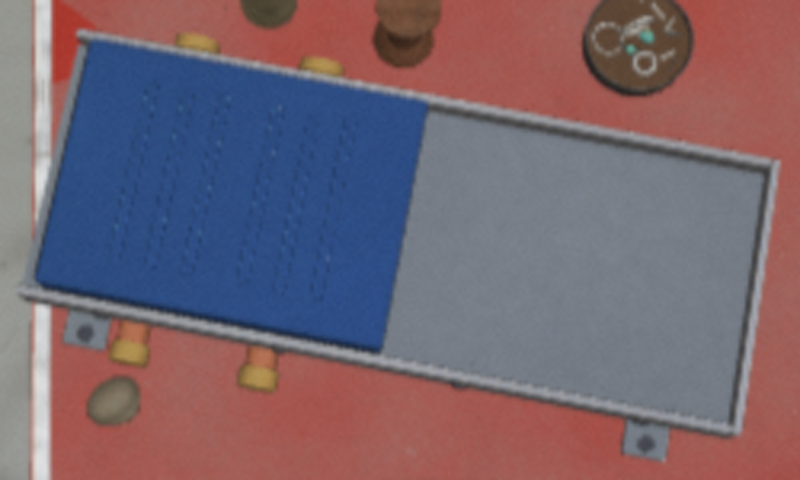

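View pics/sz.png

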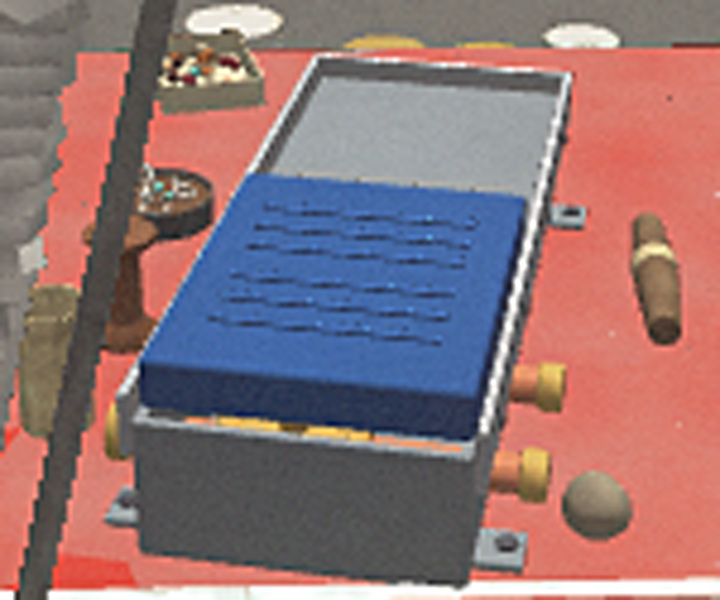

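```bash
cat >> h.py <<'E'
def proj(f,P):
    P=np.atleast_2d(P); T=f["T"]; c=(P-T[:3,3])@T[:3,:3]; c=c*[1,-1,-1]
    u=c@f["K"].T; return u[:,:2]/u[:,2:]
def tri(fs,us):
    A=[];b=[]
    for f,u in zip(fs,us):
        T=f["T"]; d=np.linalg.inv(f["K"])@[u[0],u[1],1]; d=T[:3,:3]@(d*[1,-1,-1]); d/=np.linalg.norm(d)
        M=np.eye(3)-np.outer(d,d); A.append(M); b.append(M@T[:3,3])
    A=np.vstack(A); b=np.hstack(b); x=np.linalg.lstsq(A,b,rcond=None)[0]; return x,np.linalg.norm(A@x-b)
def atz(f,u,z):
    T=f["T"]; d=T[:3,:3]@((np.linalg.inv(f["K"])@[u[0],u[1],1])*[1,-1,-1]); return T[:3,3]+d*(z-T[2,3])/d[2]
E
python3 - <<'E'
from h import *
from scipy.optimize import least_squares
t=dict(np.load("top0.npz"));s=dict(np.load("side0.npz"))
tz=lambda u,v:np.array([u/3.2+165-.34,v/3.2+125-.34])
sz=lambda u,v:np.array([u/4.8+180-.4,v/4.8+150-.4])
X=.0765
tp=[((X,.195,.079),tz(80,35)),((X,-.195,.079),tz(777,162)),((-X,.195,.079),tz(22,293)),((-X,-.195,.079),tz(738,432))]
sp=[((X,-.195,.079),sz(318,57)),((-X,-.195,.079),sz(571,73))]
tc=[((.07,.095,.024),tz(90,42)),((.07,-.095,.024),tz(428,107)),((-.07,-.095,.024),tz(381,351)),((-.07,.095,.024),tz(38,280))]
sc=[((.07,.095,.024),sz(142,365)),((-.07,.095,.024),sz(478,400)),((.07,-.095,.024),sz(250,175)),((-.07,-.095,.024),sz(525,197))]
def W(p,P):
    x,y,z,a=p; c,q=np.cos(a),np.sin(a); return np.array([[c,-q,0],[q,c,0],[0,0,1]])@P+[x,y,z]
def res(p):
    r=[]
    for f,L in((t,tp),(s,sp)):
        for P,u in L: r+=list(proj(f,W(p[:4],np.array(P)))[0]-u)
    for f,L in((t,tc),(s,sc)):
        for P,u in L: r+=list(proj(f,W(p[:4],np.array(P)+[0,p[4],.066]))[0]-u)
    return np.array(r)
o=least_squares(res,[.38,-.05,0,-.2,.09],loss="soft_l1"); print(o.x); print(res(o.x).reshape(-1,2).round(1))
print("tri far corners",tri([t,s],[tp[1][1],sp[0][1]]),tri([t,s],[tp[3][1],sp[1][1]]))
print("tri cover",[tri([t,s],[tc[i][1],sc[j][1]]) for i,j in((0,0),(3,1),(1,2),(2,3))])
np.save("box.npy",o.x)
E
```

```text
[ 0.55514676 -0.09274608 -0.00225785 -0.21973031  0.09266146]
[[ 0.8 -0.8]
 [-0.1 -0.2]
 [-0.4  1.6]
 [-0.1  1.6]
 [-1.3  0.2]
 [-0.1  0.7]
 [ 0.  -0.8]
 [ 0.5 -1.4]
 [ 0.6  0.7]
 [-1.5  1.8]
 [-0.7 -0.1]
 [ 0.2 -0.1]
 [-0.7 -0. ]
 [ 0.4  0.2]]
tri far corners (array([ 0.58505216, -0.29913847,  0.07807841]), np.float64(0.002070676929065515)) (array([ 0.43924486, -0.26567034,  0.07947113]), np.float64(0.0018500230966111942))
tri cover [(array([0.66296525, 0.07523286, 0.08763768]), np.float64(1.0664768491616937e-05)), (array([0.52938461, 0.10359875, 0.08654161]), np.float64(0.0021778057010361607)), (array([ 0.62084735, -0.10939411,  0.08792631]), np.float64(0.000571730925836722)), (array([ 0.48743274, -0.07880671,  0.08877579]), np.float64(3.816509627803262e-05))]
```

```bash
cat >> h.py <<'E'
from scipy.spatial.transform import Rotation as Ro
bx=np.load("box.npy"); c_,s_=np.cos(bx[3]),np.sin(bx[3]); RB=np.array([[c_,-s_,0],[s_,c_,0],[0,0,1]])
def b2w(x,y,z): return RB@np.array([x,y,z])+[bx[0],bx[1],0]
def w2b(p): return RB.T@(np.array(p)-[bx[0],bx[1],0])
def goto(xyz,ang):   # box coords target; ang = deg of tool y relative to box x
    s=state(); R=s["orientation"]; a=bx[3]+np.radians(ang)
    y=np.array([np.cos(a),np.sin(a),0]); z=np.array([0,0,-1.]); Rt=np.c_[np.cross(y,z),y,z]
    print("box now",w2b(s["eef_pos"]).round(4),"t",round(s["clock"],2),"F",(RB.T@s["force"]).round(1),"gap",round(s["finger_gap"],4),"q",np.round(s["joint_pos"],1))
    print("shift",(R.T@(b2w(*xyz)-s["eef_pos"])).round(4),"turn",Ro.from_matrix(R.T@Rt).as_rotvec().round(4), "target",b2w(*xyz).round(3))
E
python3 -c "
from h import *
goto((0,.22,.2),0)"
```

```text
box now [-0.2086 -0.5454  0.214 ] t 0.1 F [-0.3  0.6 -0. ] gap 0.0917 q [-68.3  20.3  93.6  -0.   66.2  -0.1]
shift [ 0.6051 -0.513   0.0146] turn [-1.100e-03 -6.000e-04 -9.693e-01] target [0.603 0.122 0.2  ]
```

Request:
apply_moves(steps=[[[0.038,-0.032,0],[0,0,-0.12]],[[0.076,-0.064,0],[0,0,-0.24]],[[0.113,-0.096,0],[0,0,-0.36]],[[0.151,-0.128,0],[0,0,-0.48]],[[0.189,-0.16,0],[0,0,-0.6]]], jaw=0.6)

```text
clock: 0.6
eef_pos: [0.349, -0.3592, 0.2144]
orientation: [[0.552, 0.834, -0.0], [0.834, -0.552, 0.0], [0.0, -0.0, -1.0]]
force: [0.6, -1.1, 0.2]
finger_gap: 0.0556
```

```bash
python3 -c "
from h import *
goto((0,.22,.2),0)"
```

```text
box now [-0.1431 -0.305   0.2144] t 0.6 F [ 0.9 -1.   0.2] gap 0.0556 q [-46.    9.1 108.5   0.   62.4 -12.5]
shift [ 0.5415 -0.0536  0.0145] turn [-3.000e-04 -2.000e-04 -3.648e-01] target [0.603 0.122 0.2  ]
```

Request:
apply_moves(steps=[[[0.046,-0.005,0],[0,0,-0.08]],[[0.092,-0.01,0],[0,0,-0.16]],[[0.138,-0.014,0],[0,0,-0.24]],[[0.184,-0.018,0],[0,0,-0.32]],[[0.23,-0.023,0],[0,0,-0.365]]])

```text
clock: 1.1
eef_pos: [0.4578, -0.1553, 0.2145]
orientation: [[0.219, 0.976, 0.0], [0.976, -0.219, -0.0], [-0.0, 0.0, -1.0]]
force: [0.5, -0.9, 0.7]
finger_gap: 0.0555
```

```bash
python3 -c "
from h import *
goto((0,.22,.2),0)"
```

```text
box now [-0.0814 -0.0822  0.2145] t 1.1 F [ 0.7 -0.8  0.7] gap 0.0555 q [-18.9   7.5 110.4  -0.   62.1  -6.3]
shift [0.3023 0.081  0.0145] turn [ 0.      0.     -0.0012] target [0.603 0.122 0.2  ]
```

Request:
apply_moves(steps=[[[0.046,0.016,0],[0,0,0]],[[0.092,0.032,0],[0,0,0]],[[0.138,0.048,0],[0,0,0]],[[0.184,0.064,0],[0,0,0]],[[0.23,0.081,0],[0,0,0]]])

```text
clock: 1.6
eef_pos: [0.5878, 0.0512, 0.2143]
orientation: [[0.222, 0.975, -0.0], [0.975, -0.222, -0.0], [-0.0, -0.0, -1.0]]
force: [0.7, -0.7, 0.8]
finger_gap: 0.0549
```

Request:
apply_moves(steps=[[[0.045,0,0],[0,0,0]],[[0.073,0,0],[0,0,0]],[[0.073,0,0.035],[0,0,0]],[[0.073,0,0.07],[0,0,0]],[[0.073,0,0.09],[0,0,0]]])

```text
clock: 2.1
eef_pos: [0.6019, 0.1205, 0.1216]
orientation: [[0.221, 0.975, -0.003], [0.975, -0.221, -0.001], [-0.001, -0.003, -1.0]]
force: [-0.5, -0.7, 0.5]
finger_gap: 0.0551
```

```bash
python3 -c "
from h import *
goto((0,.205,.075),0)
for n in('side','top'):
    f=grab_frame(n); cv2.imwrite(f'pics/{n}1.png',cv2.resize(f['frame'][100:280,150:350,::-1],None,fx=3,fy=3,interpolation=cv2.INTER_CUBIC))
"
```

```text
box now [-0.0009  0.2183  0.1216] t 2.1 F [-0.3 -0.8  0.5] gap 0.0551 q [11.2 25.  99.4 -0.  55.8 24. ]
shift [-0.0133  0.0011  0.0466] turn [-0.0032  0.0014 -0.0034] target [0.6   0.107 0.075]
```

View pics/side1.png

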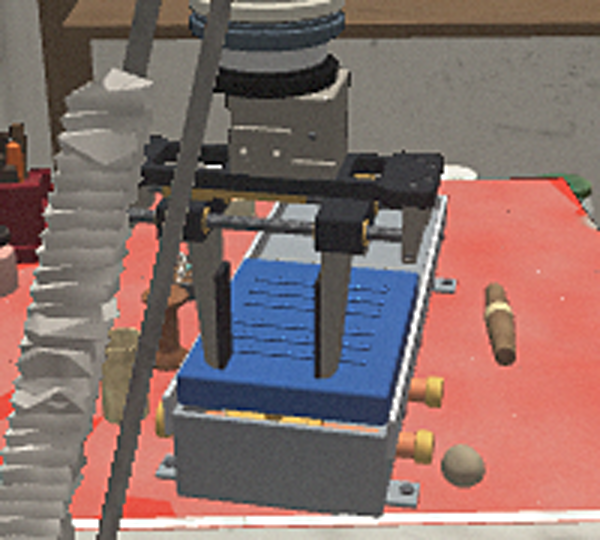

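View pics/top1.png

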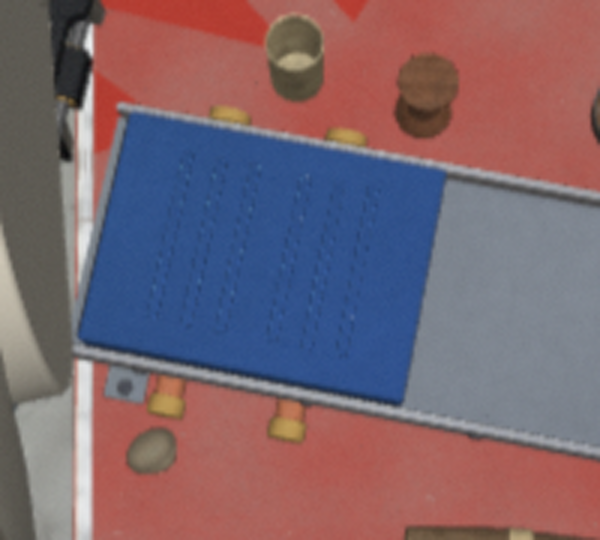

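```bash
python3 -c "
from h import *
s=dict(np.load('side0.npz')); print(proj(s,state()['eef_pos']), proj(s,b2w(0,.205,.12)))"
```

```text
[[240.72400276 221.75300744]] [[241.34962477 218.90448721]]
```

Request:
apply_moves(steps=[[[0,0,0.015],[0,0,0]],[[0,0,0.03],[0,0,0]],[[0,0,0.045],[0,0,0]],[[-0.003,0,0.045],[0,0,0]],[[-0.006,0,0.045],[0,0,0]]])

```text
clock: 2.7
eef_pos: [0.602, 0.1142, 0.0793]
orientation: [[0.222, 0.975, -0.001], [0.975, -0.222, -0.0], [-0.0, -0.001, -1.0]]
force: [0.3, 0.0, -0.4]
finger_gap: 0.0551
```

```bash
python3 -c "
from h import *
goto((0,.18,.075),0)
for n in('side',):
    f=grab_frame(n); cv2.imwrite(f'pics/{n}2.png',cv2.resize(f['frame'][150:280,170:330,::-1],None,fx=4,fy=4,interpolation=cv2.INTER_CUBIC))
"
```

```text
box now [0.0006 0.2122 0.0793] t 2.7 F [ 0.3  0.1 -0.4] gap 0.0551 q [ 10.6  28.  101.1  -0.   50.9  23.4]
shift [-0.0322 -0.0005  0.0043] turn [-0.0006  0.0003 -0.0042] target [0.594 0.083 0.075]
```

View pics/side2.png

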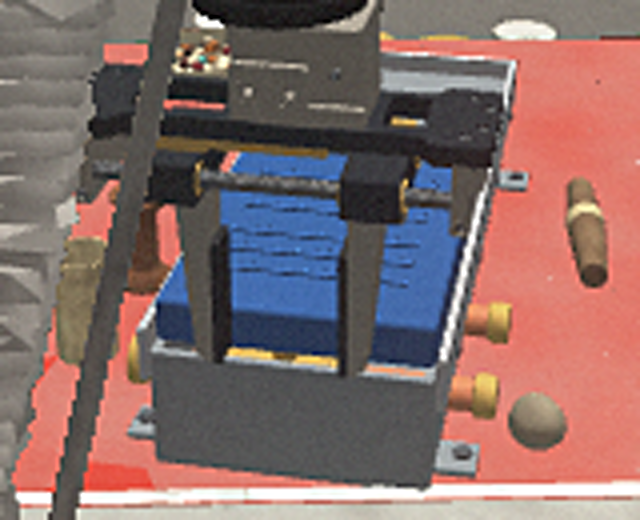

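Request:
apply_moves(steps=[[[-0.005,0,0.005],[0,0,0]],[[-0.013,0,0.005],[0,0,0]],[[-0.023,0,0.005],[0,0,0]],[[-0.033,0,0.005],[0,0,0]],[[-0.043,0,0.005],[0,0,0]]])

```text
clock: 3.25
eef_pos: [0.5925, 0.0717, 0.0747]
orientation: [[0.222, 0.975, 0.0], [0.975, -0.222, 0.0], [0.0, 0.0, -1.0]]
force: [0.5, 0.8, -0.2]
finger_gap: 0.0552
```

```bash
python3 -c "
from h import *
goto((0,.007,.075),0)
for n in('side',):
    f=grab_frame(n); cv2.imwrite(f'pics/{n}3.png',cv2.resize(f['frame'][150:280,170:330,::-1],None,fx=4,fy=4,interpolation=cv2.INTER_CUBIC))
"
```

```text
box now [0.0006 0.1686 0.0747] t 3.25 F [ 0.3  0.8 -0.2] gap 0.0552 q [  6.7  27.1 103.4   0.   49.5  19.6]
shift [-1.616e-01  1.000e-04 -3.000e-04] turn [ 0.0001 -0.0002 -0.0046] target [ 0.557 -0.086  0.075]
```

View pics/side3.png

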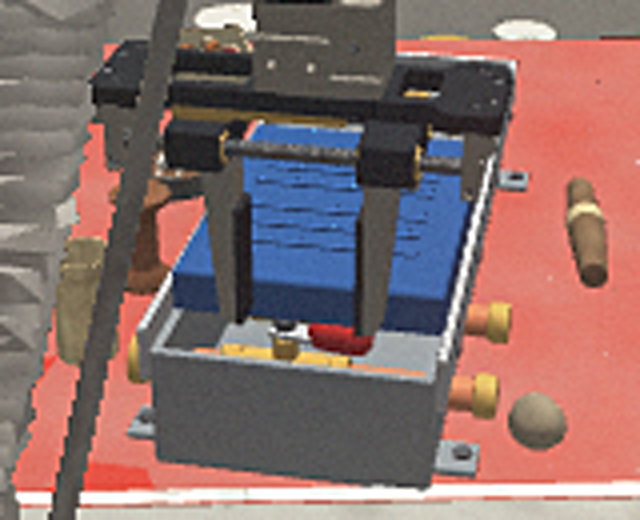

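The cover slides flat. The red handle shows at about (340,338) in the crop, so the valve at y=+135 is the red one. I'll keep pushing.

Request:
apply_moves(steps=[[[-0.012,0,0],[0,0,0]],[[-0.024,0,0],[0,0,0]],[[-0.036,0,0],[0,0,0]],[[-0.048,0,0],[0,0,0]],[[-0.06,0,0],[0,0,0]]])

```text
clock: 3.8
eef_pos: [0.5793, 0.0131, 0.0748]
orientation: [[0.222, 0.975, 0.0], [0.975, -0.222, 0.0], [0.0, 0.0, -1.0]]
force: [0.6, 3.9, 1.8]
finger_gap: 0.0551
```

Request:
apply_moves(steps=[[[-0.012,0,0],[0,0,0]],[[-0.024,0,0],[0,0,0]],[[-0.036,0,0],[0,0,0]],[[-0.048,0,0],[0,0,0]],[[-0.06,0,0],[0,0,0]]])

```text
clock: 4.3
eef_pos: [0.5657, -0.0454, 0.0746]
orientation: [[0.222, 0.975, -0.0], [0.975, -0.222, 0.0], [0.0, -0.0, -1.0]]
force: [0.8, 3.7, 1.5]
finger_gap: 0.055
```

```bash
python3 -c "
from h import *
goto((0,.007,.075),0)
for n in('side',):
    f=grab_frame(n); cv2.imwrite(f'pics/{n}4.png',cv2.resize(f['frame'][150:280,170:330,::-1],None,fx=4,fy=4,interpolation=cv2.INTER_CUBIC))
"
```

```text
box now [0.     0.0485 0.0746] t 4.3 F [-0.   3.8  1.5] gap 0.055 q [ -4.7  25.  107.1   0.   47.9   8.1]
shift [-0.0415  0.0002 -0.0004] turn [-0.0001 -0.     -0.0043] target [ 0.557 -0.086  0.075]
```

View pics/side4.png

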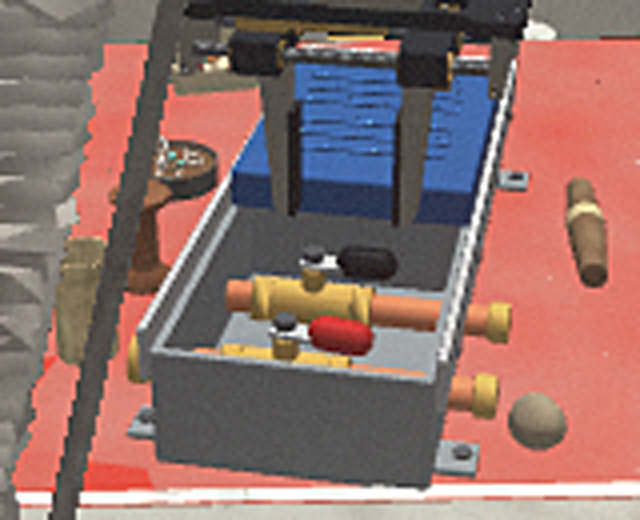

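Request:
apply_moves(steps=[[[-0.007,0,0],[0,0,0]],[[-0.014,0,0],[0,0,0]],[[-0.021,0,0],[0,0,0]],[[-0.027,0,0],[0,0,0]],[[-0.033,0,0],[0,0,0]]])

```text
clock: 4.85
eef_pos: [0.5584, -0.077, 0.0744]
orientation: [[0.222, 0.975, -0.0], [0.975, -0.222, -0.0], [-0.0, -0.0, -1.0]]
force: [-0.4, 1.7, -1.3]
finger_gap: 0.0551
```

```bash
python3 -c "
from h import *
goto((0,.007,.075),0)
for n in('side','top'):
    f=grab_frame(n); cv2.imwrite(f'pics/{n}5.png',cv2.resize(f['frame'][150:280,170:330,::-1] if n=='side' else f['frame'][125:275,165:415,::-1],None,fx=3.2,fy=3.2,interpolation=cv2.INTER_CUBIC))
"
```

```text
box now [-0.0003  0.016   0.0744] t 4.85 F [-0.7  1.6 -1.3] gap 0.0551 q [ -8.   24.7 107.6  -0.   47.7   4.8]
shift [-0.009   0.0003 -0.0006] turn [-0.0005  0.0001 -0.0042] target [ 0.557 -0.086  0.075]
```

View pics/top5.png

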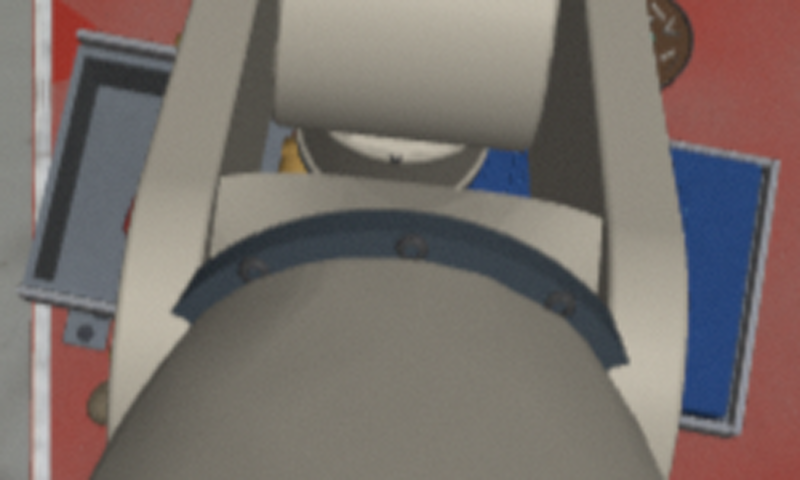

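View pics/side5.png

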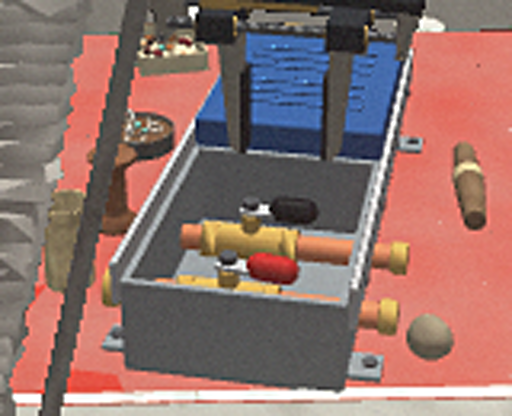

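Request:
apply_moves(steps=[[[-0.003,0,0],[0,0,0]],[[-0.006,0,0],[0,0,0]],[[-0.008,0,0],[0,0,0]],[[-0.009,0,0],[0,0,0]],[[-0.009,0,0],[0,0,0]]])

```text
clock: 5.45
eef_pos: [0.5568, -0.0842, 0.0746]
orientation: [[0.223, 0.975, 0.0], [0.975, -0.223, 0.002], [0.002, -0.0, -1.0]]
force: [1.3, 8.2, -0.9]
finger_gap: 0.0551
```

```bash
python3 -c "
from h import *
goto((0,.007,.075),0)"
```

```text
box now [-0.0002  0.0087  0.0746] t 5.45 F [-0.5  8.3 -0.9] gap 0.0551 q [ -8.8  24.7 107.7   0.2  47.7   3.9]
shift [-0.0017  0.0002 -0.0004] turn [-0.0002 -0.0019 -0.0049] target [ 0.557 -0.086  0.075]
```

The force rose to 8 N with the fingers at box y = 9 mm, so the cover is at the stop. I'll back off, lift, and clear the view to measure the handles from both cameras.

Request:
apply_moves(steps=[[[0.01,0,-0.005],[0,0,0]],[[0.02,0,-0.03],[0,0,0]],[[0.02,0,-0.07],[0,0,0]],[[0.02,0,-0.11],[0,0,0]],[[0,-0.03,-0.13],[0,0,0]]], jaw=0)

```text
clock: 5.95
eef_pos: [0.5317, -0.0782, 0.2087]
orientation: [[0.22, 0.975, 0.007], [0.975, -0.22, -0.001], [0.0, 0.007, -1.0]]
force: [0.1, -0.3, 0.1]
finger_gap: 0.0173
```

Request:
apply_moves(steps=[[[-0.045,-0.01,0],[0,0,0]],[[-0.09,-0.02,0],[0,0,0]],[[-0.135,-0.03,0],[0,0,0]],[[-0.18,-0.04,0],[0,0,0]],[[-0.225,-0.05,0],[0,0,0]]])

```text
clock: 6.45
eef_pos: [0.4279, -0.2884, 0.2053]
orientation: [[0.222, 0.975, 0.001], [0.975, -0.222, -0.001], [-0.001, 0.001, -1.0]]
force: [1.0, -0.7, 0.3]
finger_gap: 0.0005
```

```bash
python3 -c "
from h import *
goto((0,.1,.2),0)
f=grab_frame('top'); np.savez('top6.npz',**f); cv2.imwrite('pics/top6.png',cv2.resize(f['frame'][125:275,165:415,::-1],None,fx=3.2,fy=3.2,interpolation=cv2.INTER_CUBIC))
f=grab_frame('side'); np.savez('side6.npz',**f); cv2.imwrite('pics/side6.png',cv2.resize(f['frame'][170:270,195:315,::-1],None,fx=6,fy=6,interpolation=cv2.INTER_CUBIC))
"
```

```text
box now [-0.0815 -0.2187  0.2053] t 6.45 F [ 1.1 -0.5  0.3] gap 0.0005 q [-34.1  11.1 107.4  -0.   61.5 -21.3]
shift [0.319  0.0803 0.005 ] turn [ 0.0008  0.0009 -0.0037] target [0.577 0.005 0.2  ]
```

View pics/top6.png

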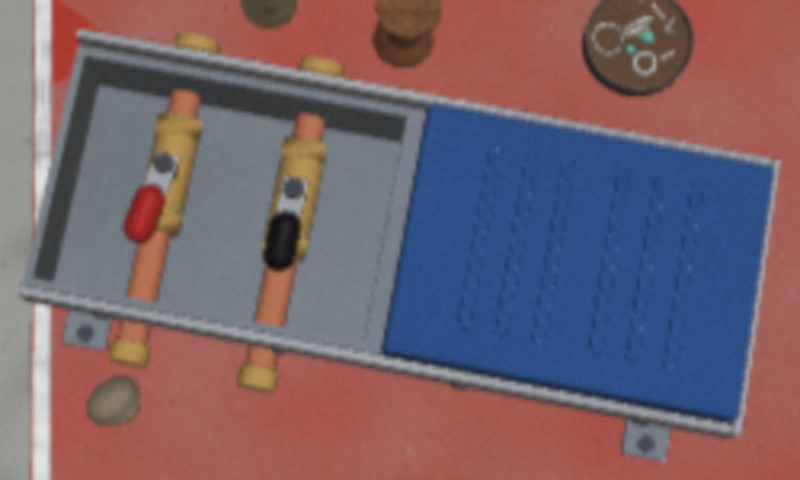

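View pics/side6.png

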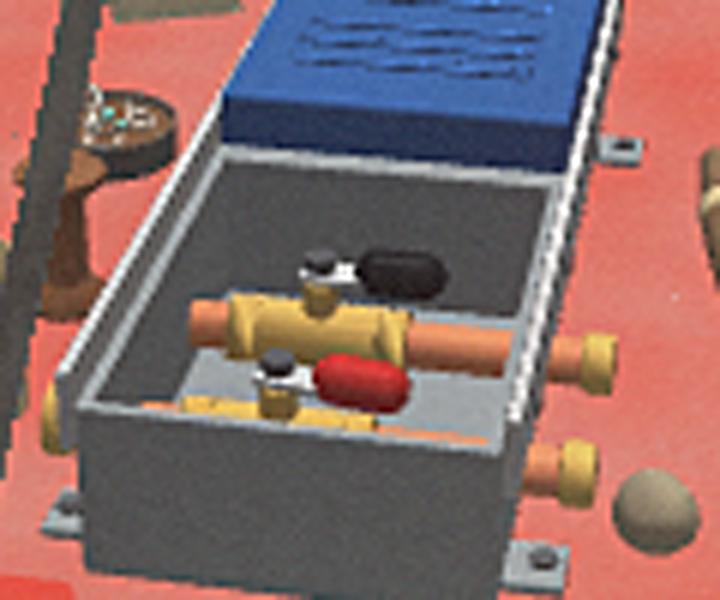

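```bash
python3 -c "
from h import *
t=dict(np.load('top6.npz'));s=dict(np.load('side6.npz'))
tz=lambda u,v:np.array([u/3.2+165-.34,v/3.2+125-.34]); sz=lambda u,v:np.array([u/6+195-.4,v/6+170-.4])
for n,p,g,sg,sp in(('red',(164,160),(146,214),(361,382),(278,360)),('black',(293,187),(283,241),(401,276),(321,262))):
    P=w2b(atz(t,tz(*p),.056)); G=w2b(atz(t,tz(*g),.056)); x,e=tri([t,s],[tz(*g),sz(*sg)]); x2,e2=tri([t,s],[tz(*p),sz(*sp)])
    print(n,P,G,'tri grip',w2b(x).round(4),e,'tri piv',w2b(x2).round(4),e2); d=G-P; print(np.arctan2(d[1],-d[0]), np.hypot(*d[:2])); d=G-[.015,.135 if n=='red' else .06,0];print(np.arctan2(d[1],-d[0]))
    G=w2b(atz(s,sz(*sg),.052)); d=G-[.015,.135 if n=='red' else .06,0];print('side',G,np.arctan2(d[1],-d[0]))
print('cover end', [w2b(atz(t,tz(*u),.09)).round(4) for u in((428,107),(384,353))])
"
```

```text
red [0.01792386 0.13783128 0.056     ] [-0.01438983  0.14124451  0.056     ] tri grip [-0.014   0.1417  0.0525] 0.00042289036476253174 tri piv [0.0169 0.1378 0.0556] 0.001567537465734299
0.10523795323438769 0.03249345340456757
0.20935854101210044
side [-0.01421877  0.14107853  0.052     ] 0.2051094561011336
black [0.01645162 0.06348316 0.056     ] [-0.01486619  0.06300377  0.056     ] tri grip [-0.0147  0.0632  0.0517] 0.0008833416254408467 tri piv [0.016  0.0635 0.0547] 0.0010964049300495053
-0.015306255081337044 0.03132147631349389
0.1002370738621409
side [-0.01543781  0.06390407  0.052     ] 0.1275673282379782
cover end [array([ 0.0667, -0.0019,  0.09  ]), array([-0.07  , -0.0029,  0.09  ])]
```

The measured pivots sit 3 mm off the fitted frame, in the same direction for both valves and for the cover edge. I'll shift the frame by that. The red handle is then at about 0.105 rad and the black at about 0.

```bash
python3 -c "
from h import *
o=RB@[.0015,.003,0]; bx[:2]+=o[:2]; np.save('box.npy',bx)"
cat >> h.py <<'E'
def hp(th,d,r=.029,z=.047):
    u=np.array([-np.cos(th),np.sin(th)]); n=np.array([np.sin(th),np.cos(th)]); p=np.array([.015,.135])+r*u-d*n
    print(th,"box tgt",p.round(4)); goto((p[0],p[1],z),-np.degrees(th))
E
python3 -c "
from h import *
hp(.105,.027,z=.13)"
```

```text
0.105 box tgt [-0.0167  0.1112]
box now [-0.0835 -0.2244  0.2052] t 6.55 F [0.  0.5 0.1] gap 0.0004 q [-3.440e+01  1.110e+01  1.073e+02 -1.000e-01  6.150e+01 -2.130e+01]
shift [0.3363 0.0641 0.0745] turn [0.0005 0.0022 0.0968] target [0.565 0.022 0.13 ]
```

Request:
apply_moves(steps=[[[0.045,0.013,0],[0,0,0.02]],[[0.09,0.026,0],[0,0,0.04]],[[0.135,0.039,0],[0,0,0.06]],[[0.18,0.052,0],[0,0,0.08]],[[0.225,0.064,0],[0,0,0.097]]])

```text
clock: 7.05
eef_pos: [0.542, -0.0792, 0.2051]
orientation: [[0.316, 0.949, 0.001], [0.949, -0.316, -0.0], [-0.0, 0.001, -1.0]]
force: [-0.1, -0.0, -0.3]
finger_gap: 0.0005
```

```bash
python3 -c "
from h import *
hp(.105,.027,z=.13)"
```

```text
0.105 box tgt [-0.0167  0.1112]
box now [-0.0173  0.0074  0.2051] t 7.05 F [-0.1 -0.  -0.3] gap 0.0005 q [ -8.5  13.9 103.7  -0.   62.4  10. ]
shift [ 0.1033 -0.0099  0.075 ] turn [0.0006 0.0001 0.0033] target [0.565 0.022 0.13 ]
```

Request:
apply_moves(steps=[[[0.045,-0.005,0],[0,0,0]],[[0.09,-0.01,0],[0,0,0]],[[0.105,-0.01,0.02],[0,0,0]],[[0.105,-0.01,0.06],[0,0,0]],[[0.105,-0.01,0.08],[0,0,0]]])

```text
clock: 7.55
eef_pos: [0.5635, 0.0229, 0.1225]
orientation: [[0.313, 0.95, -0.002], [0.95, -0.313, -0.0], [-0.001, -0.002, -1.0]]
force: [0.3, -0.6, 0.4]
finger_gap: 0.0002
```

```bash
python3 -c "
from h import *
hp(.105,.027)
f=grab_frame('side'); cv2.imwrite('pics/side7.png',cv2.resize(f['frame'][150:270,195:315,::-1],None,fx=5,fy=5,interpolation=cv2.INTER_CUBIC)); print(proj(f,state()['eef_pos']))
"
```

```text
0.105 box tgt [-0.0167  0.1112]
box now [-0.0185  0.1117  0.1225] t 7.55 F [ 0.4 -0.5  0.4] gap 0.0002 q [  2.2  21.  105.7  -0.   53.4  20.4]
shift [-0.0003  0.0021  0.0755] turn [-0.002   0.001   0.0061] target [0.565 0.022 0.047]
[[259.39222131 198.28843896]]
```

View pics/side7.png

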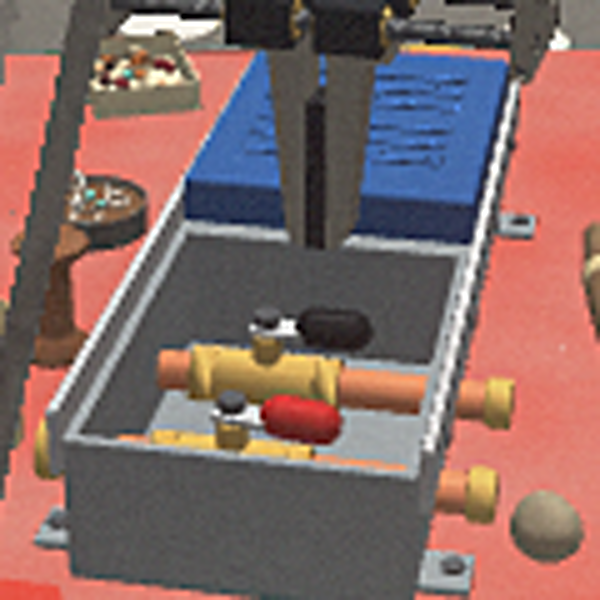

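Request:
apply_moves(steps=[[[0,0.002,0.015],[0,0,0]],[[0,0.002,0.03],[0,0,0]],[[0,0.002,0.045],[0,0,0]],[[0,0.002,0.06],[0,0,0]],[[0,0.002,0.074],[0,0,0]]])

```text
clock: 8.1
eef_pos: [0.5673, 0.0205, 0.0503]
orientation: [[0.316, 0.949, 0.001], [0.949, -0.316, 0.0], [0.0, 0.001, -1.0]]
force: [0.4, -0.4, -0.5]
finger_gap: 0.0002
```

```bash
python3 -c "
from h import *
hp(.3,.020)
f=grab_frame('side'); cv2.imwrite('pics/side8.png',cv2.resize(f['frame'][170:270,195:315,::-1],None,fx=6,fy=6,interpolation=cv2.INTER_CUBIC)); print(proj(f,state()['eef_pos']))
"
```

```text
0.3 box tgt [-0.0186  0.1245]
box now [-0.0144  0.1101  0.0503] t 8.1 F [ 0.5 -0.3 -0.5] gap 0.0002 q [  1.9  27.  107.8  -0.   45.   20.3]
shift [ 0.0138 -0.0057  0.0033] turn [ 0.0011 -0.0005  0.1986] target [0.566 0.035 0.047]
[[257.14883563 227.98232107]]
```

View pics/side8.png

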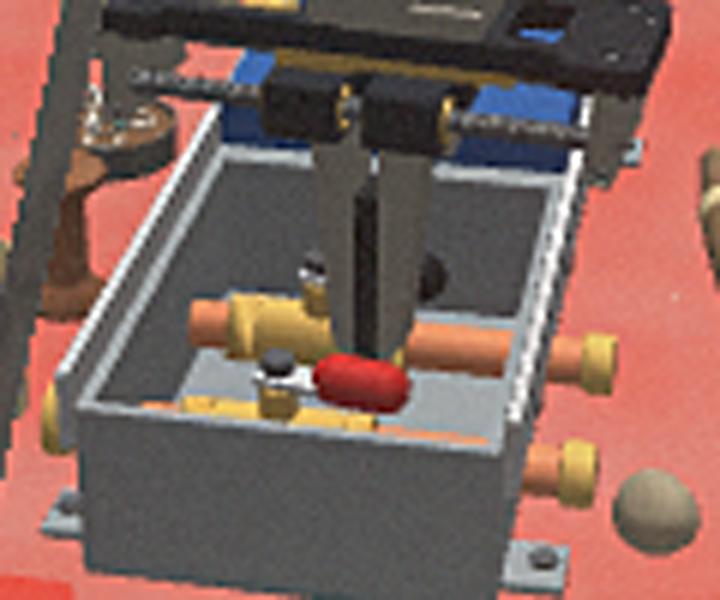

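```bash
cat >> h.py <<'E'
def rows(ths,d,r=.029,z=.047):
    s=state(); R=s["orientation"]
    print("box now",w2b(s["eef_pos"]).round(4),"t",round(s["clock"],2),"F",(RB.T@s["force"]).round(1),"T",s["torque"].round(2))
    for th in ths:
        u=np.array([-np.cos(th),np.sin(th)]); n=np.array([np.sin(th),np.cos(th)]); p=np.array([.015,.135])+r*u-d*n
        a=bx[3]-th; y=np.array([np.cos(a),np.sin(a),0]); zz=np.array([0,0,-1.]); Rt=np.c_[np.cross(y,zz),y,zz]
        print((R.T@(b2w(p[0],p[1],z)-s["eef_pos"])).round(3),Ro.from_matrix(R.T@Rt).as_rotvec().round(2),p.round(3))
E
python3 -c "
from h import *
rows([.105,.2,.3,.4,.5],.020)"
```

```text
box now [-0.0158  0.1097  0.0481] t 8.15 F [-1.2 -1.8 -1.8] T [-0.03 -0.03  0.  ]
[ 0.008 -0.001  0.001] [-0.  0.  0.] [-0.016  0.118]
[ 0.011 -0.003  0.001] [-0.   0.   0.1] [-0.017  0.121]
[ 0.014 -0.004  0.001] [-0.   0.   0.2] [-0.019  0.124]
[ 0.018 -0.006  0.001] [-0.   0.   0.3] [-0.019  0.128]
[ 0.021 -0.006  0.001] [-0.   0.   0.4] [-0.02   0.131]
```

Request:
apply_moves(steps=[[[0.008,-0.001,0],[0,0,0]],[[0.011,-0.003,0],[0,0,0.1]],[[0.014,-0.004,0],[0,0,0.2]],[[0.018,-0.006,0],[0,0,0.3]],[[0.021,-0.006,0],[0,0,0.4]]])

```text
clock: 8.65
eef_pos: [0.567, 0.0419, 0.051]
orientation: [[0.663, 0.749, -0.001], [0.749, -0.663, -0.001], [-0.002, -0.0, -1.0]]
force: [-3.9, -4.9, 0.3]
finger_gap: 0.0004
```

```bash
python3 -c "
from h import *
rows([.6,.7,.8,.9,1.],.020)
f=grab_frame('side'); cv2.imwrite('pics/side9.png',cv2.resize(f['frame'][170:270,195:315,::-1],None,fx=6,fy=6,interpolation=cv2.INTER_CUBIC))
"
```

```text
box now [-0.0193  0.131   0.051 ] t 8.65 F [-2.7 -5.6  0.3] T [-0.96  0.73  0.  ]
[ 0.003 -0.003  0.004] [0.  0.  0.1] [-0.02   0.135]
[ 0.006 -0.004  0.004] [0.  0.  0.2] [-0.02   0.138]
[ 0.009 -0.005  0.004] [0.  0.  0.3] [-0.02   0.142]
[ 0.013 -0.006  0.004] [0.  0.  0.4] [-0.019  0.145]
[ 0.016 -0.007  0.004] [0.  0.  0.5] [-0.017  0.149]
```

View pics/side9.png

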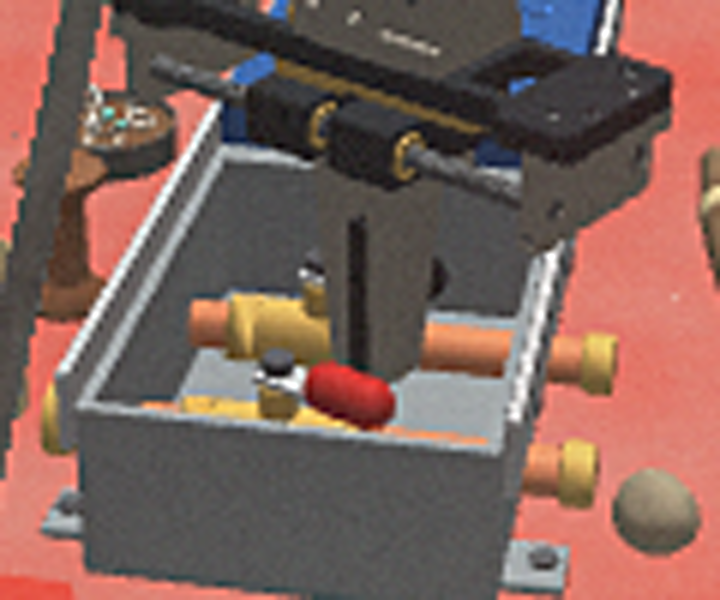

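The red handle turns ahead of the finger, and the black one is untouched. Continuing along the arc.

Request:
apply_moves(steps=[[[0.003,-0.003,0.001],[0,0,0.1]],[[0.006,-0.004,0.002],[0,0,0.2]],[[0.009,-0.005,0.002],[0,0,0.3]],[[0.013,-0.006,0.002],[0,0,0.4]],[[0.016,-0.007,0.002],[0,0,0.5]]])

```text
clock: 9.2
eef_pos: [0.5723, 0.0587, 0.0493]
orientation: [[0.941, 0.339, -0.001], [0.339, -0.941, -0.001], [-0.002, 0.001, -1.0]]
force: [-3.7, -5.0, 2.3]
finger_gap: 0.0003
```

```bash
python3 -c "
from h import *
rows([1.1,1.2,1.3,1.4,1.5,1.6],.020)
f=grab_frame('side'); cv2.imwrite('pics/side10.png',cv2.resize(f['frame'][170:270,195:315,::-1],None,fx=6,fy=6,interpolation=cv2.INTER_CUBIC))
"
```

```text
box now [-0.0178  0.1485  0.0493] t 9.2 F [-2.5 -5.7  2.3] T [-0.92  0.67 -0.  ]
[ 0.003 -0.002  0.002] [0.   0.   0.09] [-0.016  0.152]
[ 0.006 -0.003  0.002] [0.   0.   0.19] [-0.014  0.155]
[ 0.01  -0.005  0.002] [0.   0.   0.29] [-0.012  0.158]
[ 0.013 -0.005  0.002] [0.   0.   0.39] [-0.01  0.16]
[ 0.017 -0.006  0.002] [0.   0.   0.49] [-0.007  0.163]
[ 0.02  -0.006  0.002] [0.   0.   0.59] [-0.004  0.165]
```

View pics/side10.png

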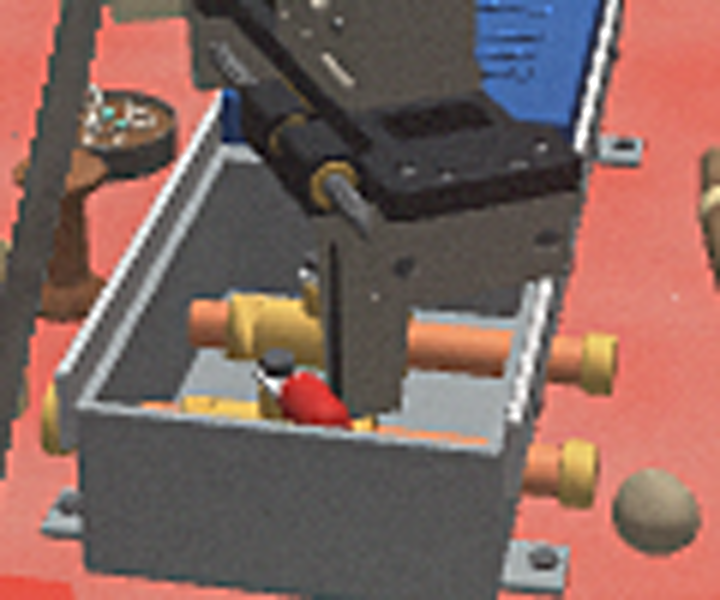

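Request:
apply_moves(steps=[[[0.003,-0.002,0],[0,0,0.1]],[[0.006,-0.003,0],[0,0,0.2]],[[0.01,-0.005,0],[0,0,0.3]],[[0.013,-0.005,0],[0,0,0.4]],[[0.017,-0.006,0],[0,0,0.5]]])

```text
clock: 9.75
eef_pos: [0.5852, 0.0706, 0.049]
orientation: [[0.988, -0.154, -0.003], [-0.154, -0.988, -0.0], [-0.003, 0.001, -1.0]]
force: [-6.0, -1.6, 4.2]
finger_gap: 0.0005
```

```bash
python3 -c "
from h import *
rows([1.5,1.57],.020)
rows([1.57,1.57],.017)
"
```

```text
box now [-0.0078  0.163   0.049 ] t 9.75 F [-5.5 -2.9  4.2] T [-0.48  1.14 -0.01]
[0.001 0.001 0.002] [ 0.    0.   -0.01] [-0.007  0.163]
[ 0.003 -0.001  0.002] [0.   0.   0.06] [-0.005  0.164]
box now [-0.0078  0.163   0.049 ] t 9.75 F [-5.5 -2.9  4.2] T [-0.48  1.14 -0.01]
[ 0.006 -0.001  0.002] [0.   0.   0.06] [-0.002  0.164]
[ 0.006 -0.001  0.002] [0.   0.   0.06] [-0.002  0.164]
```

Request:
apply_moves(steps=[[[0.001,0,0],[0,0,0.04]],[[0.002,0,0],[0,0,0.06]],[[0.004,0,0],[0,0,0.06]],[[0.005,0,0],[0,0,0.06]],[[0.006,0,0],[0,0,0.06]]])

```text
clock: 10.25
eef_pos: [0.5896, 0.0712, 0.0488]
orientation: [[0.978, -0.209, -0.006], [-0.209, -0.978, 0.002], [-0.006, -0.0, -1.0]]
force: [-13.9, 8.5, 8.5]
finger_gap: 0.0004
```

```bash
python3 -c "
from h import *
rows([1.57],.017)
f=grab_frame('side'); cv2.imwrite('pics/side11.png',cv2.resize(f['frame'][170:270,195:315,::-1],None,fx=6,fy=6,interpolation=cv2.INTER_CUBIC))
"
```

```text
box now [-0.0036  0.1645  0.0488] t 10.25 F [-15.4   5.2   8.5] T [1.59 2.45 0.11]
[0.002 0.001 0.002] [-0.    0.01  0.01] [-0.002  0.164]
```

View pics/side11.png

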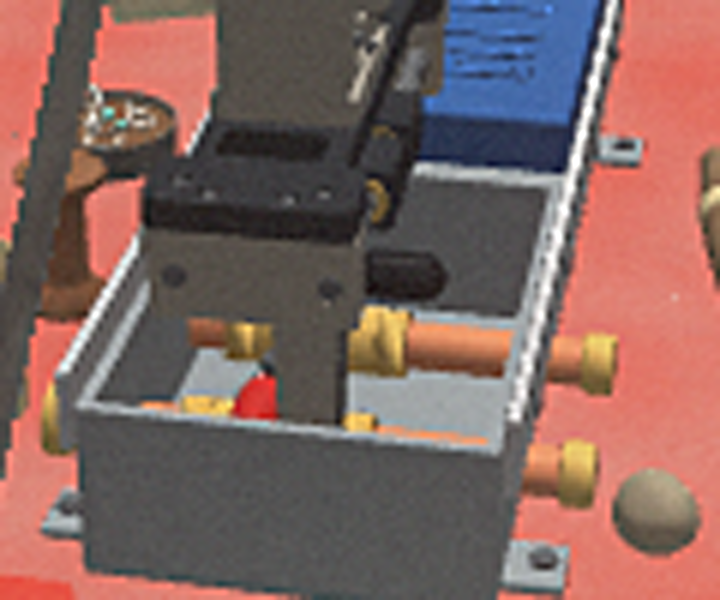

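The push force jumped to about 15 N with the handle square, which is its stop. I'll back away, lift out and check.

Request:
apply_moves(steps=[[[-0.007,0,0],[0,0,0]],[[-0.014,0,0],[0,0,0]],[[-0.016,0,-0.02],[0,0,0]],[[-0.016,0,-0.06],[0,0,0]],[[-0.016,0,-0.1],[0,0,0]]])

```text
clock: 10.8
eef_pos: [0.5766, 0.0728, 0.1497]
orientation: [[0.978, -0.209, -0.001], [-0.209, -0.978, -0.0], [-0.001, 0.0, -1.0]]
force: [1.2, -0.4, -0.6]
finger_gap: 0.0004
```

Request:
apply_moves(steps=[[[0,0,-0.04],[0,0,0]],[[-0.02,0.04,-0.05],[0,0,0]],[[-0.04,0.08,-0.05],[0,0,0]],[[-0.06,0.12,-0.05],[0,0,0]],[[-0.08,0.16,-0.05],[0,0,0]]])

```text
clock: 11.3
eef_pos: [0.4645, -0.068, 0.1993]
orientation: [[0.978, -0.208, 0.002], [-0.208, -0.978, -0.001], [0.002, 0.0, -1.0]]
force: [1.1, -1.3, -0.4]
finger_gap: 0.0003
```

Request:
apply_moves(steps=[[[-0.02,0.04,0],[0,0,0]],[[-0.04,0.08,0],[0,0,0]],[[-0.06,0.12,0],[0,0,0]],[[-0.08,0.16,0],[0,0,0]],[[-0.09,0.19,0],[0,0,0]]])

```text
clock: 11.8
eef_pos: [0.336, -0.2355, 0.1992]
orientation: [[0.978, -0.209, 0.001], [-0.209, -0.978, -0.001], [0.001, 0.001, -1.0]]
force: [1.0, -0.9, -0.3]
finger_gap: 0.0003
```

```bash
python3 -c "
from h import *
goto((0,0,.2),-90)
f=grab_frame('top'); np.savez('top12.npz',**f); cv2.imwrite('pics/top12.png',cv2.resize(f['frame'][80:300,165:415,::-1],None,fx=3.2,fy=2.7,interpolation=cv2.INTER_CUBIC))
cv2.imwrite('pics/top12z.png',cv2.resize(f['frame'][125:275,165:415,::-1],None,fx=3.2,fy=3.2,interpolation=cv2.INTER_CUBIC))
f=grab_frame('side'); cv2.imwrite('pics/side12.png',cv2.resize(f['frame'][150:275,180:330,::-1],None,fx=4.8,fy=4.8,interpolation=cv2.INTER_CUBIC))
"
```

```text
box now [-0.1843 -0.1901  0.1992] t 11.8 F [ 1.1 -0.6 -0.3] gap 0.0003 q [-35.2   1.5 119.3  -0.   59.1  66.9]
shift [ 0.1859 -0.1884 -0.0008] turn [ 0.001  -0.0011  0.0087] target [ 0.557 -0.09   0.2  ]
```

View pics/top12z.png

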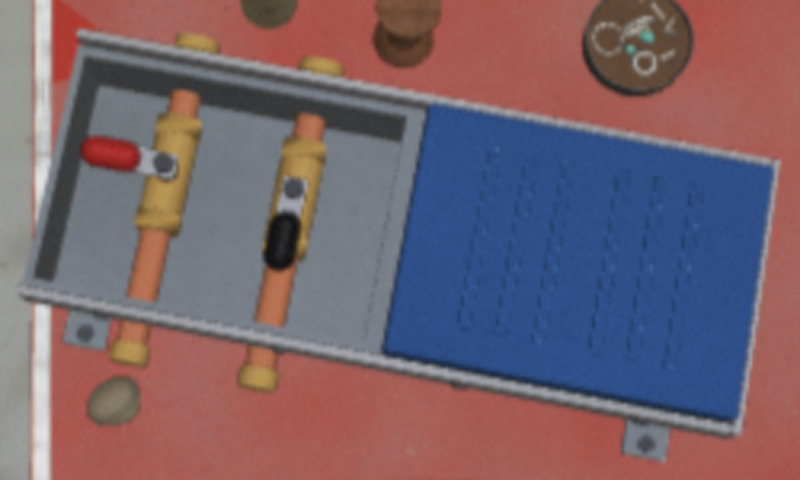

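View pics/side12.png

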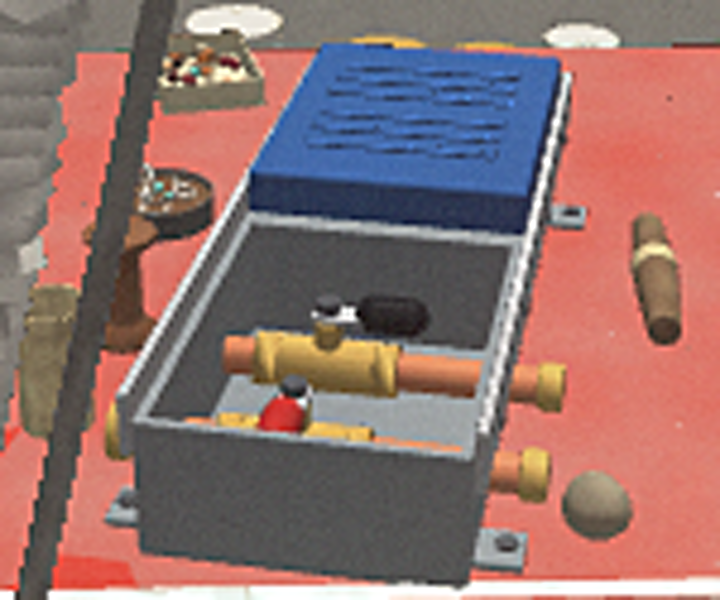

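The red handle lies along the box, from its pivot at (164,162) to its centre at (110,152). That slope of 0.185 compares with 0.182 for the runner. The black handle is still at (283,241). The cover's edge is at (428,107)-(384,353), up against the stop, and nothing around the box has moved. Handing in.

```bash
python3 -c "
from h import *
print(hand_in()); print(state()['clock'])"
```

```text
the job is handed in; nothing more can be done
None
the job is handed in; nothing more can be done
```

The cover is open at the closed end, the red handle is shut, and the job is handed in at about 12 s of the 48 s allowed; no verdict was reported.

- **Cover:** I pushed its end face with both fingertips along the runners until the force rose from about 4 N to 8 N at the stop strip. In both last pictures it lies flat against the strip.
- **Red handle:** I swung it round with the shut fingers until the force jumped to about 15 N at its stop. In the last top view it lies parallel to the runners (slope 0.185 against 0.182), so it is square across its pipe.
- **Everything else:** The black handle sits at the same pixels as before the red handle was pushed. The things around the box look unmoved wherever the last two pictures show them. The arm was clear at about 0.2 m height.

**One disagreement:** my first fit of the box was about 3 mm off along its length compared with the valve pivots and the cover's stopped edge. I corrected for that before touching the handle.

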